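Open the press mould and raise the glass

TASK

Prise the stuck mould cover open with the scraper's blade in the slot at the front, until it stands fully open, and lay the scraper back down flat on the bench. Then press the red lever right down until its catch holds it, so that the violet glass stays raised in the mould. Do not touch the cover or the glass with the gripper, nor the glass with the scraper, and leave the other things on the bench where they are.

Things in the scene. Friction and masses are not known exactly. Their poses are not given: they have to be found in the camera images.
- mould: press mould fixed on the bench, origin at bench level under the centre of its square box. Steel base plate 170 (x) x 255 (y), 10 thick. Grey iron box 130 x 130, rim 78 above the bench, walls 20 thick, with a cavity 90 x 90 in which the glass lies. Its front (the side of the slot) faces its -x, towards the robot; the hinge of the cover is along the far (+x) rim; the lever is on its -y side. z up
- slot (a point): middle of the mouth of the prising slot: an opening in the front face of the box just under the cover, 70 wide (y) and 14 high (64 to 78 above the bench; this point is at 71), cut right through the 20 wall, with a yellow painted line along its sill. Axes as the mould: a blade goes in along +x
- cover_plate: aluminium cover of the mould, 130 x 130 x 10, flush with the box all round, its underside 78 above the bench when shut. Origin on the hinge line (underside, far edge); shut, it extends from there to its -x
- cover_edge (a point): middle of the cover's front edge, on its underside, 130 from the hinge; right above the slot when shut. Only its height and position matter
- cover (a joint): cover angle: 0 shut, 1.5 fully open (standing upright). A sprung catch holds it shut with about 2 N at its front edge; once lifted past about 0.1 rad (13 mm at the edge) it swings open by itself to 1.5 and stays, sweeping up and away from the front
- lever_pad (a point): centre of the top face of the red pad (46 long x 38 wide) at the end of the steel ejector lever, beside the front corner of the mould. The lever's pivot is 137 behind it (towards the mould's +x), 55 above the bench. Up, the pad is about 100 above the bench and slopes by 0.3 rad; latched, it is about 43 above the bench and slopes 0.15 the other way
- lever (a joint): ejector lever: 0 up (sprung), 0.45 right down. Pressing the pad takes up to about 13 N; past about 0.41 (the last 5 mm of the pad) the sprung catch snaps in and holds it at 0.45; let go before that it springs back up. It raises the glass 28 mm
- glass: violet glass paperweight, domed disc 76 across, 40 high, origin under its centre; lies loose in the mould's cavity, its top 60 above the bench, 88 when raised. z up
- scraper: flat scraper lying on the bench, 190 long: light wooden handle 105 long x 22 wide x 26 high on its -x half, steel blade 85 long x 30 wide x 3 thick on its +x half, at half the height of the handle. Origin on the underside where blade and handle meet; blade along +x; balances about 40 behind the origin. 150 g. Grip it firmly, near the blade, or it turns in the fingers when prising
- scraper_tip (a point): middle of the end of the scraper's blade: 85 ahead of the scraper's origin and 13 above its underside
- jacks: bystander: glassworker's jacks: dark steel U with two steel blades, 200 x 40 x 14, origin under the middle
- paddle: bystander: graphite paddle: black plate 90 x 70 x 14 to its +x, wooden handle to its -x, 190 long, 18 high, origin under the middle
- shears: bystander: steel shears with two loop handles, 180 x 80 x 11, origin under the pivot
- vase: bystander: upright tapering violet glass vase, 140 high, 72 across, origin under its centre
- frit_jar: bystander: amber jar with steel cap, 64 across, 100 high, origin under its centre
- cork_block: bystander: cork block 70 x 50 x 25, origin under its centre
Things that resemble listed ones, but are neither listed nor needed, are in the scene too. What is meant by the scraper is not green or yellow, and is the larger of those in its own colour.

How it is judged (in metres and radians):
On the way, in this order (a step that is already met when the one before it is completed fails the run):
1. the scraper lifts the cover: cover past 0.02 rad with the scraper pushing on it (value of joint cover above 0.02 rad and contact force between scraper and cover_plate above 0.3 N).
2. the cover stands open (past 1.3 rad) (value of joint cover above 1.3 rad), for 0.2 s.
3. the lever is down in its catch (past 0.43 rad) (value of joint lever above 0.43 rad), for 0.2 s.
At the end, for the whole second after the job is handed in: cover open past 1.3 rad; lever latched past 0.43 rad; glass raised (its underside more than 43 mm above the bench), upright within 0.15 rad and within 20 mm of the mould's centre; scraper lying on the bench (origin below 12 mm, blade tip below 40 mm) and everything at rest (value of joint cover above 1.3 rad and value of joint lever above 0.43 rad and z of glass in the frame of mould above 0.043 m and horizontal distance between glass and mould below 0.02 m and angle between glass's own z axis and vertical below 0.15 rad and height (world z) of scraper below 0.012 m and height (world z) of scraper_tip below 0.04 m and linear speed of each of scraper, glass below 0.02 m/s); the robot touches nothing.
It fails at once if the gripper touches the cover (contact force between any of the fingers, the arm and cover_plate above 0.5 N).
It fails at once if the gripper or the scraper touches the glass (contact force between any of the fingers, the arm, scraper and glass above 0.5 N).
It fails at once if the lever is pressed past 0.2 rad while the cover is not open (below 1 rad) (value of joint lever above 0.2 rad and value of joint cover below 1 rad).
It fails at once if a bystander is moved more than 40 mm (distance of any of jacks, paddle, shears, vase, frit_jar, cork_block from where it was at the start of the episode above 0.04 m).
It also fails if it takes over 61 s, if anything falls off the work surface, if the arm or the gripper's body presses on something with over 40 N, if the wrist force passes 120 N, or if a joint passes its speed limit or range.

ROBOT

A 6-joint arm with a two-finger parallel gripper is mounted at the origin on the work surface. World frame = base frame: x ahead of the robot, y to its left, z up, the work surface at z = 0. Lengths are in mm, angles in rad, forces in N, time in s.
With the tool pointing down it reaches from about 350 to 975 mm from the base axis. Payload 7.1 kg.
Tool frame: the origin (TCP) lies midway between the tips of the shut fingers; the grasp point (between the pads) lies 19 mm behind it; z points along the fingers, y is the line along which they close (so a half turn about z gives the same grasp; the last joint's range is limited). The gripper opens to 88 mm and grips with 3 to 60 N. Pads are 20 mm wide; open, the fingers measure 115 mm over their backs; the gripper's body (75 mm by 178 mm) begins 61 mm behind the grasp point.
Start: joints at [1.168, 0.423, 1.63, -0, 1.089, -0.019], TCP at [233.997, 579.526, 222.675] pointing down, gripper open.
Joint ranges: [-3, 3], [-0.9, 2.11], [0.09, 2.58], [-1.31, 4.45], [0.11, 2.69], [-2.54, 2.54]. Speed limits (rad/s): [2.39, 2.39, 3.01, 3.14, 3.14, 3.14].

INTERFACE

Orientations are given as a rotation vector (axis times angle).
In Python, from workcell import ctrl gives the robot as it stands.
- The arm moves only by the shell command python3 -m pendant 'ROWS'. ROWS is a JSON object of lists of equal length, an entry for each row: "grip": the opening, from -1 (shut) to 1 (fully open); "linear": the shift along the tool's x, y, z in mm, a list of three; "angular": the turn, a rotation vector about the tool's x, y, z in rad, a list of three. In form: {"grip": [grip, ...], "linear": [[tx, ty, tz], ...], "angular": [[ax, ay, az], ...]}. A call has 1 to 12 rows; each row shifts and turns the commanded pose from where the row before left it, along the tool's axes as they then stand; what a row does not reach is not made up. A row lasts 1/12 s, in which the tool goes at most 41.7 mm and 7.16 degrees, less where a joint would pass 70% of its speed; a pose out of reach is approached as far as the arm can. A call with a gripper value outside its range is refused whole. The fingers move at their own pace and stop on an object; the grip force is fixed at half the most. Time passes only in rows, so rows that do not move let the fingers close. It gives the time, the measured TCP pose, the force, the opening and the grip force at its end, in the units of the state.
- ctrl.get_obs(): the state, without advancing time (a new reading comes with each control period).
- ctrl.get_image(name): name is "scene" or "top"; returns the picture (400x640x3 uint8, red, green, blue); there is no depth.
- ctrl.camera_params(name): a dict with "vfov" (degrees; the focal length in pixels is half the picture's height over the tangent of half this angle, whatever the lens; pixels are square), "cx", "cy" (the principal point, pixels), "R" (3x3) and "t" (3): a world point X has camera coordinates R X + t. Camera axes: x right, y down, z forward; pixel columns grow to the right and rows downward; lengths in mm; the calibration is good to about 2 mm. A picture is of the moment at which its call begins. camera_params takes no time and is no camera call.
- ctrl.close_job(): hands the job in; it is judged then, once.
The state is a dict: "t": time; "qpos": joint angles; "qvel": joint speeds; "joint_torque": joint torques, N m; "ee_pos": TCP position; "orientation": TCP orientation; "ft_force": force on the tool from outside, world axes, zero at the start; "moment": the same for the moment, N m; "width": finger opening in mm; "grasp_force": force on a finger pad.
Only numpy, scipy, OpenCV 4.12 (cv2) and the standard library are available. Lean on these libraries where they do the work, as an engineer would, in place of code of your own. Each camera call takes 0.05 s, during which the arm holds its last target. There are 200 camera calls.

## Working session

There is one attempt and no reset: what is moved stays moved. The work goes in short steps, Python scripts to look and compute and a shell command to move; the robot and the scene stay as the last step left them, time stands still between calls to the robot, and variables do not carry over. Pictures are saved under pics/ and viewed, at most 10 in all, crops included, and the job is handed in when it is done.

```bash
mkdir -p pics; python3 - <<'E'
from workcell import ctrl
import cv2
for n in("scene","top"):
    cv2.imwrite(f"pics/{n}0.png",cv2.resize(ctrl.get_image(n),(800,500),interpolation=cv2.INTER_CUBIC)[:,:,::-1]); print(n,ctrl.camera_params(n))
print(ctrl.get_obs())
E
```

```text
scene {'vfov': 42.76446165550784, 'cx': 312.8899308172976, 'cy': 193.00828737812043, 'R': array([[-0.29528428,  0.95537051, -0.00862414],
       [ 0.6246191 ,  0.18621008, -0.75840411],
       [-0.72295102, -0.22933162, -0.65172757]]), 't': array([ 207.09166865, -223.95741243, 2241.52150199])}
top {'vfov': 57.760471773730245, 'cx': 321.54481661319227, 'cy': 198.65178127557618, 'R': array([[ 0.00494191, -0.999777  , -0.02053099],
       [-0.99735499, -0.00343899, -0.07260302],
       [ 0.07251622,  0.02083548, -0.99714958]]), 't': array([ -44.34690596,  516.43299677, 1185.40802415])}
{'t': 0.1, 'qpos': array([ 1.16799542e+00,  4.23751462e-01,  1.63057326e+00, -8.01287461e-06,
        1.08861802e+00, -1.89846106e-02]), 'qvel': array([-1.10195135e-03, -7.61152801e-04, -6.19695892e-04, -1.02351410e-03,
        1.70333005e-03,  4.04947303e-05]), 'joint_torque': array([ 9.49901223e-04, -5.45611060e+01, -2.74325806e+01,  6.45440631e-02,
        1.88633334e-02, -5.63497042e-05]), 'ee_pos': array([233.81709994, 579.09106129, 222.0033692 ]), 'orientation': array([-5.99144933e-01, -3.08364936e+00,  2.07588237e-03]), 'ft_force': array([-0.64580494, -0.12375593,  0.52767192]), 'moment': array([-0.00520754,  0.01961022, -0.043053  ]), 'grasp_force': 0.0, 'width': 87.88433868751353}
```

View pics/scene0.png

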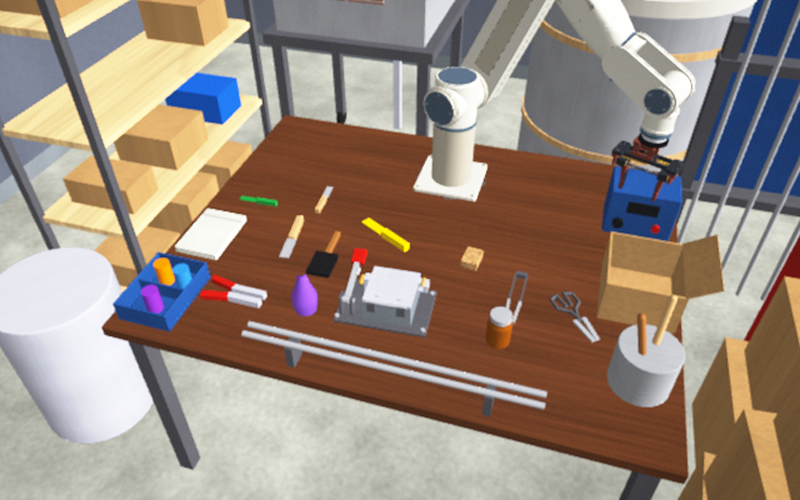

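View pics/top0.png

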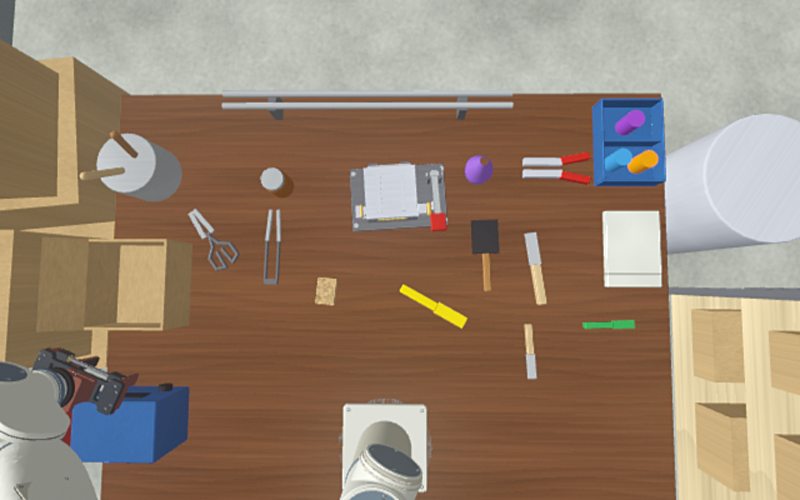

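The real scraper is the wooden one at top-view (533,268) with its blade pointing up (+x). The mould is at (397,197) and the red pad at (438,222). I'll enlarge both.

```bash
python3 - <<'E'
from workcell import ctrl
import cv2,numpy as np
im=ctrl.get_image("top"); sc=ctrl.get_image("scene")
# top crops: mould cols 270-370 rows 125-190 ; scraper cols 400-460 rows 180-250
f=lambda i,x,y,w,h,s:cv2.resize(i[y:y+h,x:x+w],None,fx=s,fy=s,interpolation=cv2.INTER_CUBIC)
a=f(im,275,125,95,70,8);cv2.imwrite("pics/m.png",a[:,:,::-1])
b=f(im,405,180,50,70,8);c=f(sc,215,165,50,70,8)
cv2.imwrite("pics/s.png",np.hstack([b,c])[:,:,::-1])
cv2.imwrite("pics/ms.png",f(sc,260,190,100,75,8)[:,:,::-1])
E
```

```text
(no output)
```

View pics/m.png

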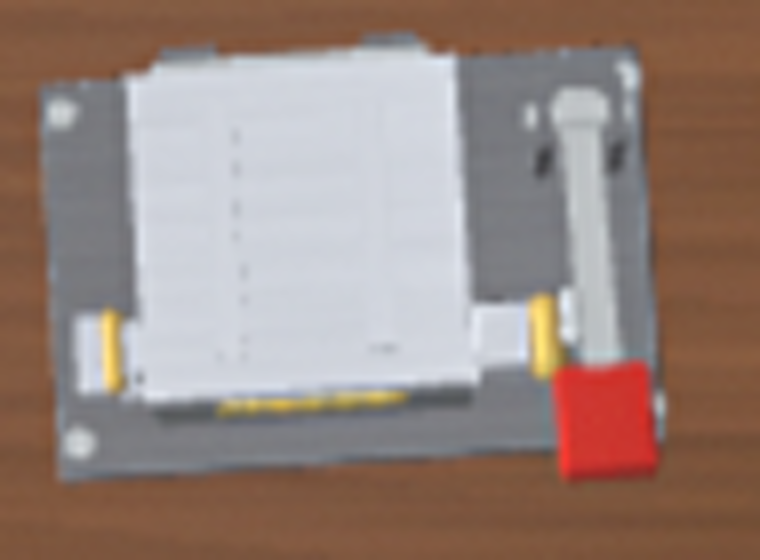

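View pics/s.png

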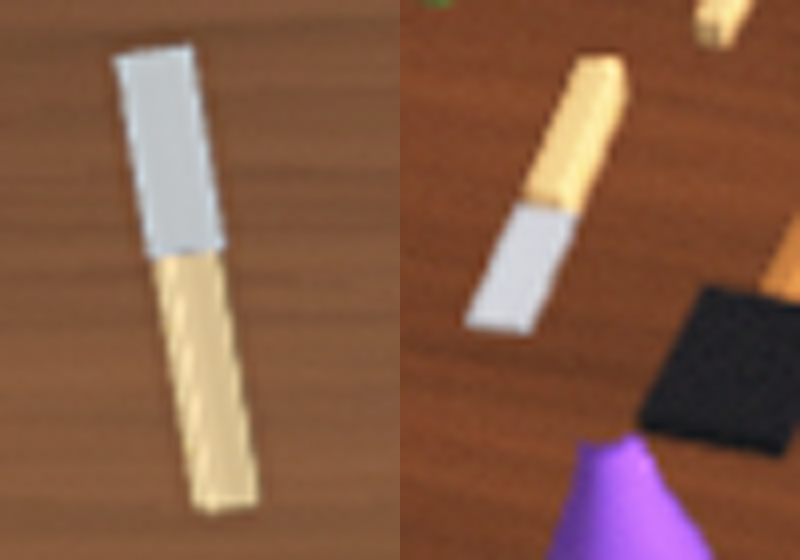

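View pics/ms.png

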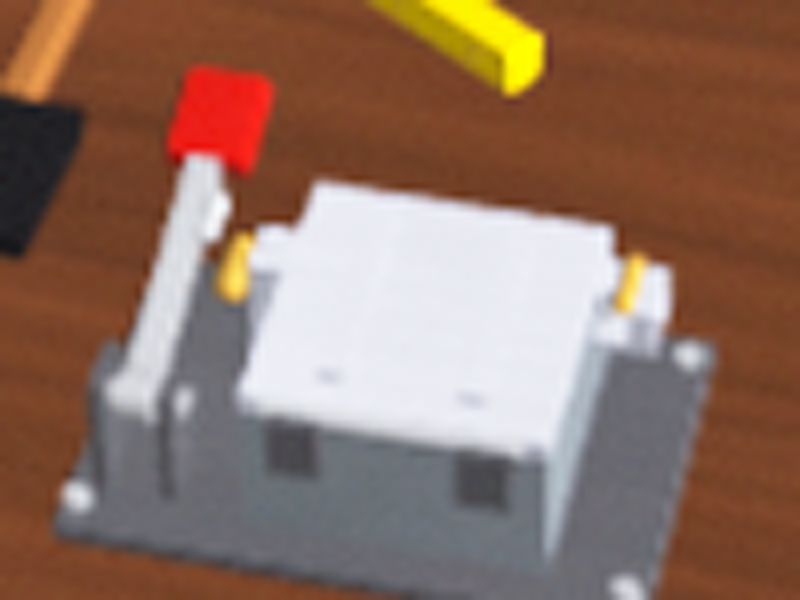

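Picture readings: cover corners in the mould crop are (148,402), (480,382), (457,55) and (127,76). The pad is at (553..658, 362..480), the yellow sill runs (217,410)–(407,397), the blade end is (115,58)–(192,46), and the joint is (150,258)–(224,245). Next I'll convert these to positions.

```bash
cat >h.py <<'E'
from workcell import ctrl
import numpy as np
def ray(n,u,v):
    p=ctrl.camera_params(n);f=200/np.tan(np.radians(p["vfov"])/2)
    R=np.array(p["R"]);t=np.array(p["t"]);return -R.T@t,R.T@np.array([(u-p["cx"])/f,(v-p["cy"])/f,1])
def at(n,pts,z,x0=0,y0=0,s=1):
    o=[]
    for u,v in pts:
        c,d=ray(n,x0+(u+.5)/s-.5,y0+(v+.5)/s-.5);o.append((c+d*(z-c[2])/d[2])[:2])
    return np.array(o)
E
python3 - <<'E'
from h import *
np.set_printoptions(precision=1,suppress=True)
m=("top",275,125,8);M=lambda p,z:at("top",p,z,275,125,8)
c=M([(148,402),(480,382),(457,55),(127,76)],88);print("cover",c.tolist(),c.mean(0),"sides",np.linalg.norm(c-np.roll(c,-1,0),axis=1))
d=(c[2]+c[3]-c[0]-c[1]);e=c[0]+c[3]-c[1]-c[2];print("yaw",np.arctan2(d[1],d[0]),np.arctan2(-e[0],e[1]))
b=M([(42,88),(632,48),(62,478)],10);print("base",b,b[1:].mean(0),np.linalg.norm(b[0]-b[1:],axis=1),np.arctan2(-(b[0]-b[1])[0],(b[0]-b[1])[1]))
y=M([(217,410),(407,397)],64);print("slot",y,y.mean(0))
p=M([(553,368),(648,362)],107);q=M([(658,472),(565,480)],93)
print("pad",p,q,(p.mean(0)+q.mean(0))/2)
S=lambda p,z:at("top",p,z,405,180,8)
T=lambda p,z:at("scene",[(u-400,v) for u,v in p],z,215,165,8)
for X,tt,jj in((S,[(115,58),(192,46)],[(150,258),(224,245)]),(T,[(465,325),(533,332)],[(520,202),(578,212)])):
    t=X(tt,14.5);j=X(jj,14.5);d=t.mean(0)-j.mean(0);print("tip",t.mean(0),"join",j.mean(0),np.linalg.norm(d),np.arctan2(d[1],d[0]))
h=S([(195,512),(258,503)],26).mean(0);print("hend",h)
# pad, scene
P=at("scene",[(190,68),(272,78)],93,260,190,8);Q=at("scene",[(170,152),(250,165)],107,260,190,8);print("pad scene",P,Q,(P.mean(0)+Q.mean(0))/2)
C=at("scene",[(317,181),(612,226),(545,452),(240,400)],88,260,190,8);print("cover scene",C.mean(0))
from scipy.spatial.transform import Rotation as Ro
print(Ro.from_rotvec(ctrl.get_obs()["orientation"]).as_matrix())
E
```

```text
cover [[586.462220489824, 46.39409002598481], [594.6462568242725, -84.12644215107159], [725.1512656246132, -74.71830602213119], [716.7401142177441, 56.12933446146813]] [655.7 -14.1] sides [130.8 130.8 131.1 130.6]
yaw 0.0732759147287241 0.06340841193658696
base [[ 731.4  100.7]
 [ 748.5 -149.2]
 [ 565.1   90.1]] [656.8 -29.6] [250.5 166.7] 0.06843347387739039
slot [[586.6  21. ]
 [592.  -55.2]] [589.3 -17.1]
pad [[ 597.4 -112. ]
 [ 599.8 -148.6]] [[ 558.7 -153.4]
 [ 555.5 -117.3]] [ 577.8 -132.8]
tip [ 560.  -381.2] join [ 477.2 -393.7] 83.67651356336734 0.14964964365347772
tip [ 564.6 -378.7] join [ 477.1 -392.1] 88.51438974392836 0.15206860811398648
hend [ 372.8 -404.8]
pad scene [[ 547.2 -157.2]
 [ 543.1 -120. ]] [[ 616.2 -140.9]
 [ 614.2 -105.2]] [ 580.2 -130.8]
cover scene [659.  -11.5]
[[-0.9  0.4 -0. ]
 [ 0.4  0.9 -0. ]
 [ 0.  -0.  -1. ]]
```

```bash
python3 -m pendant '{"grip":[1,1,1,1,1,1,1,1,1,1,1,1],"linear":[[0,0,0],[0,0,0],[0,0,0],[0,0,0],[0,0,0],[0,0,0],[0,0,0],[0,0,0],[0,0,0],[0,0,0],[0,0,0],[0,0,0]],"angular":[[0,0,0.1246],[0,0,0.1246],[0,0,0.1246],[0,0,0.1246],[0,0,0.1246],[0,0,0.1246],[0,0,0.1246],[0,0,0.1246],[0,0,0.1246],[0,0,0.1246],[0,0,0.1246],[0,0,0.1246]]}'
python3 -m pendant '{"grip":[1,1,1,1,1,1,1,1,1,1],"linear":[[0,0,0],[0,0,0],[0,0,0],[0,0,0],[0,0,0],[0,0,0],[0,0,0],[0,0,0],[0,0,0],[0,0,0]],"angular":[[0,0,0.1246],[0,0,0.1246],[0,0,0.1246],[0,0,0.1246],[0,0,0.1246],[0,0,0.1246],[0,0,0.1246],[0,0,0.1246],[0,0,0.1246],[0,0,0]]}'
cat >>h.py <<'E'
from scipy.spatial.transform import Rotation as Ro
def to(x,y,z):
    o=ctrl.get_obs();R=Ro.from_rotvec(o["orientation"]).as_matrix()
    print("ee",o["ee_pos"].round(1),"yaw",np.arctan2(R[1,0],R[0,0]).round(4),"tilt z",R[:,2].round(4),"F",o["ft_force"].round(1),"w",round(o["width"],1),"t",round(o["t"],2))
    print("delta tool",(R.T@(np.array([x,y,z])-o["ee_pos"])).round(1))
E
python3 -c "
from h import *
to(420,60,222);to(465.5,-394.5,222);print(ctrl.get_obs()['qpos'])"
```

```text
t: 1.2
ee_pos: [233.9, 579.4, 222.4]
orientation: [2.542, 1.846, -0.001]
ft_force: [-1.0, -0.1, 0.4]
width: 87.8
grasp_force: 0.0
t: 2.03
ee_pos: [244.8, 574.2, 222.1]
orientation: [-3.122, -0.251, 0.027]
ft_force: [0.2, -0.8, -0.3]
width: 87.9
grasp_force: 0.0
ee [244.8 574.2 222.1] yaw 0.1608 tilt z [-0.0178  0.0081 -0.9998] F [ 0.2 -0.8 -0.3] w 87.9 t 2.03
delta tool [ 90.6 535.6  -7.2]
ee [244.8 574.2 222.1] yaw 0.1608 tilt z [-0.0178  0.0081 -0.9998] F [ 0.2 -0.8 -0.3] w 87.9 t 2.03
delta tool [ 62.7 991.5 -11.7]
[1.13892736 0.42250539 1.63248418 0.02216007 1.08679106 2.53868929]
```

```bash
python3 -m pendant '{"grip":[1,1,1,1,1,1,1,1,1,1,1,1],"linear":[[10,38,0],[10,38,0],[10,38,0],[10,38,0],[10,38,0],[10,38,0],[10,38,0],[10,38,0],[10,38,0],[10,38,0],[10,38,0],[10,38,0]],"angular":[[0,0,0],[0,0,0],[0,0,0],[0,0,0],[0,0,0],[0,0,0],[0,0,0],[0,0,0],[0,0,0],[0,0,0],[0,0,0],[0,0,0]]}'
python3 -c "
from h import *
to(465.5,-394.5,222);print(ctrl.get_obs()['qpos'])"
```

```text
t: 3.03
ee_pos: [435.7, 142.3, 215.5]
orientation: [-3.122, -0.252, 0.025]
ft_force: [1.3, 0.2, -0.6]
width: 87.5
grasp_force: 0.0
ee [435.7 142.3 215.5] yaw 0.1613 tilt z [-0.017   0.0083 -0.9998] F [ 1.3  0.2 -0.6] w 87.5 t 3.03
delta tool [-56.9 534.5 -11.4]
[0.28103664 0.19304014 1.98387822 0.01530099 0.97873514 1.68201748]
```

```bash
cat >>h.py <<'E'
def ang(yaw,pitch=0):
    R=Ro.from_rotvec(ctrl.get_obs()["orientation"]);c,s=np.cos(yaw),np.sin(yaw)
    D=Ro.from_matrix([[c,s,0],[s,-c,0],[0,0,-1]])
    print("turn tool",(R.inv()*D).as_rotvec().round(4))
E
python3 -m pendant '{"grip":[1,1,1,1,1,1,1,1,1,1,1,1],"linear":[[-4.5,41,0],[-4.5,41,0],[-4.5,41,0],[-4.5,41,0],[-4.5,41,0],[-4.5,41,0],[-4.5,41,0],[-4.5,41,0],[-4.5,41,0],[-4.5,41,0],[-4.5,41,0],[0,0,0]],"angular":[[0,0,0],[0,0,0],[0,0,0],[0,0,0],[0,0,0],[0,0,0],[0,0,0],[0,0,0],[0,0,0],[0,0,0],[0,0,0],[0,0,0]]}'
python3 -c "
from h import *
to(465.5,-394.5,60);ang(.14)"
```

```text
t: 4.03
ee_pos: [459.4, -315.6, 211.4]
orientation: [-3.126, -0.246, 0.024]
ft_force: [0.3, 0.8, -0.7]
width: 87.9
grasp_force: 0.0
ee [ 459.4 -315.6  211.4] yaw 0.1569 tilt z [-0.0155  0.005  -0.9999] F [ 0.3  0.8 -0.7] w 87.9 t 4.03
delta tool [ -4.1  80.  150.9]
turn tool [-0.0072  0.0146  0.0168]
```

```bash
python3 -m pendant '{"grip":[1,1,1,1,1,1,1],"linear":[[0,0,0],[-1,27,30],[-1,27,30],[-1,26,30],[0,0,30],[0,0,30],[0,0,0]],"angular":[[-0.007,0.0146,0.0168],[0,0,0],[0,0,0],[0,0,0],[0,0,0],[0,0,0],[0,0,0]]}'
python3 - <<'E'
from h import *
import cv2
to(465.5,-394.5,4);ang(.14)
im=ctrl.get_image("scene");cv2.imwrite("pics/g.png",cv2.resize(im[150:230,200:290],None,fx=7,fy=7,interpolation=cv2.INTER_CUBIC)[:,:,::-1])
E
```

```text
t: 4.62
ee_pos: [463.7, -384.1, 55.3]
orientation: [-3.122, -0.225, 0.014]
ft_force: [-2.0, 0.8, -0.4]
width: 87.7
grasp_force: 0.0
ee [ 463.7 -384.1   55.3] yaw 0.144 tilt z [-0.0094  0.0104 -0.9999] F [-2.   0.8 -0.4] w 87.7 t 4.62
delta tool [ 0.7 11.1 51.2]
turn tool [-0.0116  0.0078  0.004 ]
```

View pics/g.png

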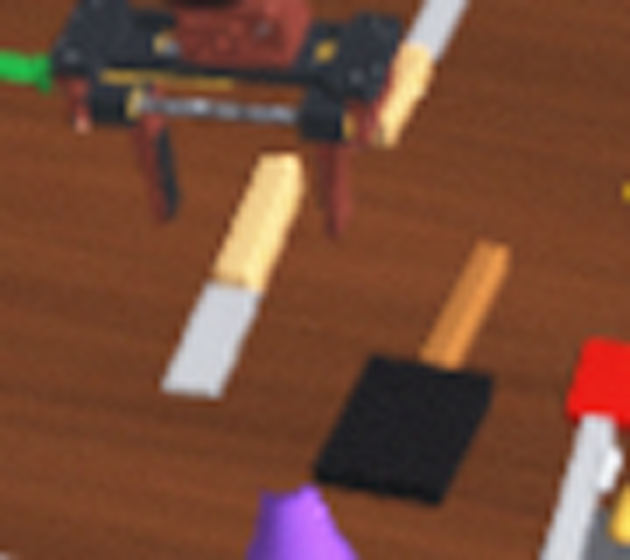

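The fingers at (170,215) and (340,230) straddle the handle at (255,230), and the paddle is clear of them.

```bash
python3 -m pendant '{"grip":[1,1,1,1,1],"linear":[[0,0,0],[0.7,11,20],[0,0,18],[0,0,8],[0,0,0]],"angular":[[-0.0116,0.0078,0.004],[0,0,0],[0,0,0],[0,0,0],[0,0,0]]}'
python3 -c "
from h import *
to(465.5,-394.5,4);ang(.14)"
```

```text
t: 5.08
ee_pos: [469.5, -398.6, 15.3]
orientation: [3.127, 0.22, 0.011]
ft_force: [-0.9, -0.0, 0.1]
width: 87.9
grasp_force: 0.0
ee [ 469.5 -398.6   15.3] yaw 0.1404 tilt z [ 0.0074 -0.0066 -1.    ] F [-0.9 -0.   0.1] w 87.9 t 5.08
delta tool [-3.5 -4.7 11.3]
turn tool [ 0.0076 -0.0064  0.0004]
```

```bash
python3 -m pendant '{"grip":[1,1,1],"linear":[[0,0,0],[0,0,0],[0,0,0]],"angular":[[0.0076,-0.0064,0],[0,0,0],[0,0,0]]}'
python3 -c "
from h import *
to(465.5,-394.5,4);ang(.14)"
```

```text
t: 5.33
ee_pos: [470.4, -399.8, 16.4]
orientation: [3.132, 0.22, 0.003]
ft_force: [-0.8, -0.7, -0.4]
width: 87.7
grasp_force: 0.0
ee [ 470.4 -399.8   16.4] yaw 0.1402 tilt z [ 0.0017 -0.0015 -1.    ] F [-0.8 -0.7 -0.4] w 87.7 t 5.33
delta tool [-4.1 -5.9 12.4]
turn tool [ 0.0018 -0.0015  0.0002]
```

```bash
python3 -m pendant '{"grip":[1,1,1,1],"linear":[[-4,-5.5,0],[0,0,8],[0,0,4.5],[0,0,0]],"angular":[[0.0018,-0.0015,0],[0,0,0],[0,0,0],[0,0,0]]}'
python3 -c "
from h import *
to(465.5,-394.5,4);ang(.14)"
```

```text
t: 5.67
ee_pos: [463.9, -393.7, 1.1]
orientation: [-3.131, -0.22, 0.005]
ft_force: [-0.4, 1.1, -0.4]
width: 88.1
grasp_force: 0.0
ee [ 463.9 -393.7    1.1] yaw 0.14 tilt z [-0.0033  0.0029 -1.    ] F [-0.4  1.1 -0.4] w 88.1 t 5.67
delta tool [ 1.5  1.  -2.9]
turn tool [-0.0033  0.0028 -0.    ]
```

```bash
python3 -m pendant '{"grip":[1,-1,-1,-1,-1,-1,-1,-1,-1,-1],"linear":[[1.5,0.5,-2],[0,0,0],[0,0,0],[0,0,0],[0,0,0],[0,0,0],[0,0,0],[0,0,0],[0,0,0],[0,0,0]],"angular":[[0,0,0],[0,0,0],[0,0,0],[0,0,0],[0,0,0],[0,0,0],[0,0,0],[0,0,0],[0,0,0],[0,0,0]]}'
python3 -c "
from h import *
to(465.5,-394.5,4);ang(.14)"
```

```text
t: 6.5
ee_pos: [466.2, -394.6, 4.4]
orientation: [-3.132, -0.22, 0.003]
ft_force: [0.3, 0.2, 0.0]
width: 31.5
grasp_force: 0.0
ee [ 466.2 -394.6    4.4] yaw 0.1401 tilt z [-0.0018  0.0016 -1.    ] F [0.3 0.2 0. ] w 31.5 t 6.5
delta tool [-0.7 -0.2  0.4]
turn tool [-0.0018  0.0016  0.    ]
```

Still closing; I'll wait, then lift to 150.

```bash
python3 -m pendant '{"grip":[-1,-1,-1,-1,-1,-1],"linear":[[0,0,0],[0,0,0],[0,0,0],[0,0,0],[0,0,0],[0,0,0]],"angular":[[0,0,0],[0,0,0],[0,0,0],[0,0,0],[0,0,0],[0,0,0]]}'
python3 -c "
from h import *
to(465.5,-394.5,4);print(ctrl.get_obs()['grasp_force'])"
```

```text
t: 7.0
ee_pos: [466.2, -394.7, 4.3]
orientation: [-3.132, -0.22, 0.003]
ft_force: [-0.3, -0.7, -0.1]
width: 21.9
grasp_force: 32.1
ee [ 466.2 -394.7    4.3] yaw 0.14 tilt z [-0.0018  0.0016 -1.    ] F [-0.3 -0.7 -0.1] w 21.9 t 7.0
delta tool [-0.7 -0.3  0.3]
32.137102503329515
```

```bash
python3 -m pendant '{"grip":[-1,-1,-1,-1,-1,-1,-1,-1],"linear":[[0,0,-10],[0,0,-25],[0,0,-30],[0,0,-30],[0,0,-30],[0,0,-30],[0,0,0],[0,0,0]],"angular":[[0,0,0],[0,0,0],[0,0,0],[0,0,0],[0,0,0],[0,0,0],[0,0,0.072],[0,0,0]]}'
python3 -c "
from h import *
to(456,-27,159);ang(.068);print(ctrl.get_obs()['grasp_force'])"
```

```text
t: 7.67
ee_pos: [467.4, -395.6, 162.1]
orientation: [3.139, 0.103, 0.002]
ft_force: [-0.9, 0.7, -2.0]
width: 21.8
grasp_force: 32.1
ee [ 467.4 -395.6  162.1] yaw 0.0655 tilt z [ 0.0015 -0.0012 -1.    ] F [-0.9  0.7 -2. ] w 21.8 t 7.67
delta tool [  12.7 -368.6    2.7]
turn tool [ 0.0013 -0.0014 -0.0025]
32.11557179689407
```

```bash
python3 -m pendant '{"grip":[-1,-1,-1,-1,-1,-1,-1,-1,-1,-1,-1,-1],"linear":[[1.3,-36.8,0],[1.3,-36.8,0],[1.3,-36.8,0],[1.3,-36.8,0],[1.3,-36.8,0],[1.3,-36.8,0],[1.3,-36.8,0],[1.3,-36.8,0],[1.3,-36.8,0],[1.3,-36.8,0],[0,0,0],[0,0,0]],"angular":[[0,0,0],[0,0,0],[0,0,0],[0,0,0],[0,0,0],[0,0,0],[0,0,0],[0,0,0],[0,0,0],[0,0,0],[0,0,0],[0,0,0]]}'
python3 -m pendant '{"grip":[-1,-1,-1,-1,-1,-1],"linear":[[0,0,30],[0,0,30],[0,0,27],[0,0,10],[0,0,0],[0,0,0]],"angular":[[0,0,0],[0,0,0],[0,0,0],[0,0,0],[0,0,0],[0,0,0]]}'
python3 - <<'E'
from h import *
import cv2
to(456,-27,62.3);ang(.068)
f=lambda i,x,y,w,h,s:cv2.resize(i[y:y+h,x:x+w],None,fx=s,fy=s,interpolation=cv2.INTER_CUBIC)
a=f(ctrl.get_image("scene"),260,180,100,75,5);b=f(ctrl.get_image("top"),285,120,60,75,5)
cv2.imwrite("pics/i.png",np.hstack([a,b])[:,:,::-1])
E
```

```text
t: 8.67
ee_pos: [453.4, -25.1, 159.3]
orientation: [-3.138, -0.116, 0.006]
ft_force: [0.7, -0.3, -2.1]
width: 21.6
grasp_force: 31.8
t: 9.17
ee_pos: [454.1, -27.5, 62.9]
orientation: [-3.138, -0.106, 0.005]
ft_force: [0.5, -0.2, -1.3]
width: 22.0
grasp_force: 31.8
ee [454.1 -27.5  62.9] yaw 0.0673 tilt z [-0.0033  0.0017 -1.    ] F [ 0.5 -0.2 -1.3] w 22.0 t 9.17
delta tool [ 1.9 -0.3  0.5]
turn tool [-0.0019  0.0031 -0.0007]
```

View pics/i.png

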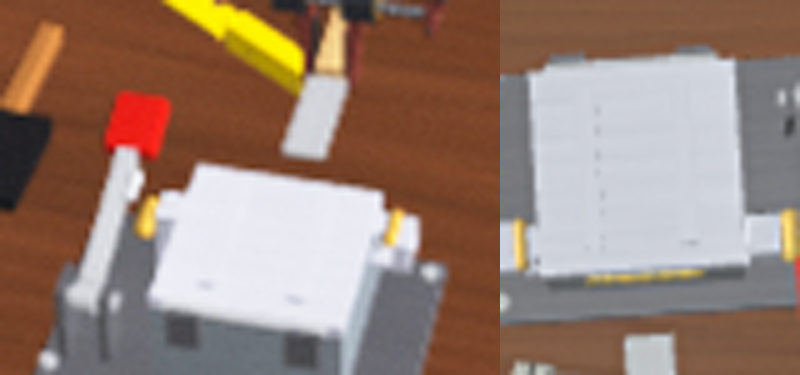

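The blade tip is at (283–328,156) in the scene crop and (625–672,336) in the top crop. The slot, on its yellow line, is at about (645,277).

```bash
python3 - <<'E'
from h import *
a=ray("scene",260+305.5/5-.5,180+156.5/5-.5);b=ray("top",285+149/5-.5,120+336.5/5-.5)
A=np.stack([a[1],-b[1]],1);k=np.linalg.lstsq(A,b[0]-a[0],rcond=None)[0]
print(a[0]+k[0]*a[1],b[0]+k[1]*b[1])
y=at("top",[(86,278),(200,272)],64,285,120,5);print(y,y.mean(0))
print(at("top",[(149,336)],71,285,120,5))
E
```

```text
[549.88378459 -17.70088611  70.47114492] [550.58468411 -20.00603343  70.45029825]
[[588.60248416  20.67558981]
 [592.63568963 -52.54713007]] [590.6190869  -15.93577013]
[[550.52751181 -20.34714622]]
```

```bash
python3 -m pendant '{"grip":[-1,-1,-1,-1,-1,-1,-1],"linear":[[12,0,0],[12,0,0],[12,0,0],[11,0,0],[11,0,0],[0,0,0],[0,0,0]],"angular":[[0,0,0],[0,0,0],[0,0,0],[0,0,0],[0,0,0],[0,0,0],[0,0,0]]}'
python3 -c "
from h import *
to(456,-27,62.3);ang(.068);print(ctrl.get_obs()['moment'])"
```

```text
t: 9.85
ee_pos: [512.6, -22.8, 63.2]
orientation: [-3.138, -0.107, 0.002]
ft_force: [-0.1, 0.5, -1.4]
width: 21.7
grasp_force: 31.8
ee [512.6 -22.8  63.2] yaw 0.0682 tilt z [-0.0011  0.0015 -1.    ] F [-0.1  0.5 -1.4] w 21.7 t 9.85
delta tool [-56.8   0.4   1. ]
turn tool [-0.0016  0.001   0.0002]
[ 0.00513888  0.05887475 -0.07042471]
```

```bash
python3 -m pendant '{"grip":[-1,-1,-1,-1,-1],"linear":[[0,0,-3],[0,0,-3],[0,0,-3],[0,0,-3],[0,0,0]],"angular":[[0,0,0],[0,0,0],[0,0,0],[0,0,0],[0,0,0]]}'
python3 -m pendant '{"grip":[-1,-1,-1,-1,-1,-1],"linear":[[0,0,-3],[0,0,-3],[0,0,-3],[0,0,-3],[0,0,-3],[0,0,0]],"angular":[[0,0,0],[0,0,0],[0,0,0],[0,0,0],[0,0,0],[0,0,0]]}'
python3 - <<'E'
from h import *
import cv2
to(456,-27,62.3);ang(.068);print(ctrl.get_obs()['moment'])
f=lambda i,x,y,w,h,s:cv2.resize(i[y:y+h,x:x+w],None,fx=s,fy=s,interpolation=cv2.INTER_CUBIC)
a=f(ctrl.get_image("scene"),260,160,100,95,5);b=f(ctrl.get_image("top"),285,100,60,95,5)
cv2.imwrite("pics/o.png",np.hstack([a,b])[:,:,::-1])
E
```

```text
t: 10.27
ee_pos: [512.4, -22.8, 75.6]
orientation: [-3.138, -0.107, 0.001]
ft_force: [0.8, 0.9, -1.3]
width: 22.0
grasp_force: 31.8
t: 10.77
ee_pos: [512.6, -22.8, 90.5]
orientation: [-3.138, -0.107, 0.001]
ft_force: [0.3, -0.3, -1.8]
width: 22.1
grasp_force: 31.8
ee [512.6 -22.8  90.5] yaw 0.0681 tilt z [-8.0e-04  1.5e-03 -1.0e+00] F [ 0.3 -0.3 -1.8] w 22.1 t 10.77
delta tool [-56.8   0.4  28.2]
turn tool [-0.0016  0.0007  0.0001]
[0.01112771 0.02191612 0.00447752]
```

View pics/o.png

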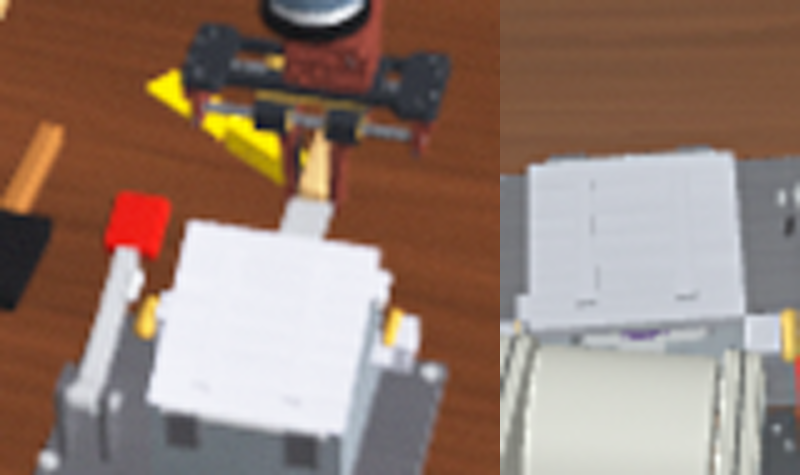

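The cover is rising: violet glass now shows at (640,335) in the top crop. I'll lift a little more and wait.

```bash
python3 -m pendant '{"grip":[-1,-1,-1,-1,-1,-1,-1,-1,-1,-1],"linear":[[0,0,-3],[0,0,-3],[0,0,0],[0,0,0],[0,0,0],[0,0,0],[0,0,0],[0,0,0],[0,0,0],[0,0,0]],"angular":[[0,0,0],[0,0,0],[0,0,0],[0,0,0],[0,0,0],[0,0,0],[0,0,0],[0,0,0],[0,0,0],[0,0,0]]}'
python3 - <<'E'
from h import *
import cv2
f=lambda i,x,y,w,h,s:cv2.resize(i[y:y+h,x:x+w],None,fx=s,fy=s,interpolation=cv2.INTER_CUBIC)
a=f(ctrl.get_image("scene"),260,160,100,95,5);b=f(ctrl.get_image("top"),285,100,60,95,5)
cv2.imwrite("pics/o2.png",np.hstack([a,b])[:,:,::-1])
E
```

```text
t: 11.7
ee_pos: [512.2, -22.8, 95.8]
orientation: [-3.138, -0.107, 0.003]
ft_force: [-1.3, 0.1, -2.4]
width: 21.8
grasp_force: 31.8
```

View pics/o2.png

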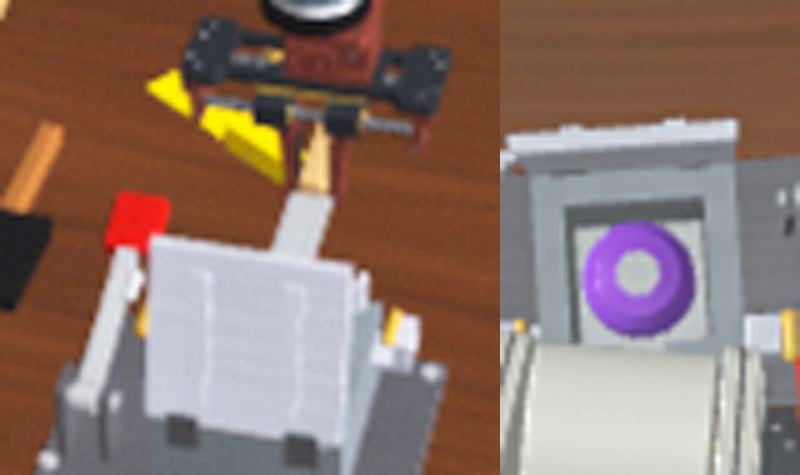

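The cover stands upright and the glass is visible. Now I'll withdraw and return the scraper to its original spot.

```bash
python3 -m pendant '{"grip":[-1,-1,-1,-1,-1,-1,-1],"linear":[[-20,0,0],[-20,0,-10],[-15,0,-25],[0,0,-25],[0,0,0],[0,0,0],[0,0,0]],"angular":[[0,0,0],[0,0,0],[0,0,0],[0,0,0],[0,0,0],[0,0,0],[0,0,0]]}'
python3 -m pendant '{"grip":[-1,-1,-1,-1,-1,-1,-1,-1,-1,-1,-1,-1],"linear":[[-1.3,36.8,0],[-1.3,36.8,0],[-1.3,36.8,0],[-1.3,36.8,0],[-1.3,36.8,0],[-1.3,36.8,0],[-1.3,36.8,0],[-1.3,36.8,0],[-1.3,36.8,0],[-1.3,36.8,0],[0,0,0],[0,0,0]],"angular":[[0,0,0],[0,0,0],[0,0,0],[0,0,0],[0,0,0],[0,0,0],[0,0,0],[0,0,0],[0,0,0],[0,0,0],[0,0,-0.072],[0,0,0]]}'
python3 -c "
from h import *
to(466,-394.7,20);ang(.14)"
```

```text
t: 12.38
ee_pos: [457.5, -26.6, 155.6]
orientation: [-3.138, -0.107, 0.002]
ft_force: [-0.5, 0.2, -1.4]
width: 21.7
grasp_force: 31.8
t: 13.38
ee_pos: [468.7, -396.1, 153.0]
orientation: [-3.13, -0.219, 0.005]
ft_force: [-0.4, 0.1, -2.1]
width: 21.5
grasp_force: 31.8
ee [ 468.7 -396.1  153. ] yaw 0.1398 tilt z [-0.0037  0.0034 -1.    ] F [-0.4  0.1 -2.1] w 21.5 t 13.38
delta tool [ -2.   -1.3 133. ]
turn tool [-0.0038  0.0032 -0.0002]
```

```bash
python3 -m pendant '{"grip":[-1,-1,-1,-1,-1,-1,-1,-1],"linear":[[-2,-1,0],[0,0,30],[0,0,30],[0,0,30],[0,0,28],[0,0,15],[0,0,0],[0,0,0]],"angular":[[-0.0038,0.0032,0],[0,0,0],[0,0,0],[0,0,0],[0,0,0],[0,0,0],[0,0,0],[0,0,0]]}'
python3 -c "
from h import *
to(466,-394.7,4.5);ang(.14)"
```

```text
t: 14.05
ee_pos: [467.0, -392.3, 21.3]
orientation: [-3.133, -0.22, 0.001]
ft_force: [0.3, -0.4, -2.1]
width: 21.8
grasp_force: 31.8
ee [ 467.  -392.3   21.3] yaw 0.1402 tilt z [-5.e-04  5.e-04 -1.e+00] F [ 0.3 -0.4 -2.1] w 21.8 t 14.05
delta tool [-1.3  2.2 16.8]
turn tool [-0.0005  0.0004  0.0002]
```

```bash
python3 -m pendant '{"grip":[-1,-1,-1,-1,-1,-1],"linear":[[0,0,5],[0,0,5],[0,0,4],[0,0,2],[0,0,0],[0,0,0]],"angular":[[0,0,0],[0,0,0],[0,0,0],[0,0,0],[0,0,0],[0,0,0]]}'
python3 -c "
from h import *
to(466,-394.7,4.5);print(ctrl.get_obs()['moment'])"
```

```text
t: 14.55
ee_pos: [467.7, -394.3, 6.5]
orientation: [3.132, 0.219, 0.003]
ft_force: [-0.5, 0.7, -2.3]
width: 21.8
grasp_force: 31.8
ee [ 467.7 -394.3    6.5] yaw 0.1398 tilt z [ 0.0021 -0.0019 -1.    ] F [-0.5  0.7 -2.3] w 21.8 t 14.55
delta tool [-1.8  0.1  2. ]
[-0.04109865  0.06328653 -0.03663102]
```

Not yet touching; I'll go 1.5 mm lower, release, and rise.

```bash
python3 -m pendant '{"grip":[-1,-1,0.4,0.4,0.4,0.4,0.4,0.4,0.4,0.4,0.4,0.4],"linear":[[0,0,1.7],[0,0,0],[0,0,0],[0,0,0],[0,0,0],[0,0,0],[0,0,0],[0,0,0],[0,0,-10],[0,0,-30],[0,0,-40],[0,0,-40]],"angular":[[0,0,0],[0,0,0],[0,0,0],[0,0,0],[0,0,0],[0,0,0],[0,0,0],[0,0,0],[0,0,0],[0,0,0],[0,0,0],[0,0,0]]}'
python3 -c "
from h import *
to(579,-132,150)"
```

```text
t: 15.55
ee_pos: [466.7, -393.4, 125.7]
orientation: [3.134, 0.22, 0.0]
ft_force: [0.9, -1.2, 0.3]
width: 61.5
grasp_force: 0.0
ee [ 466.7 -393.4  125.7] yaw 0.14 tilt z [ 1.e-04 -1.e-04 -1.e+00] F [ 0.9 -1.2  0.3] w 61.5 t 15.55
delta tool [ 147.7 -243.1  -24.3]
```

```bash
python3 -m pendant '{"grip":[-1,-1,-1,-1,-1,-1,-1,-1,-1,-1],"linear":[[0,0,-30],[20,-35,0],[20,-35,0],[20,-35,0],[20,-35,0],[20,-34,0],[20,-34,0],[20,-34,0],[0,0,0],[0,0,0]],"angular":[[0,0,0],[0,0,0],[0,0,0],[0,0,0],[0,0,0],[0,0,0],[0,0,0],[0,0,0],[0,0,0],[0,0,0]]}'
python3 -c "
from h import *
to(574,-132,115);ang(.14)"
```

```text
t: 16.38
ee_pos: [572.9, -133.0, 155.1]
orientation: [3.131, 0.226, 0.004]
ft_force: [-0.0, -1.0, 0.1]
width: 1.0
grasp_force: 0.0
ee [ 572.9 -133.   155.1] yaw 0.144 tilt z [ 0.0026 -0.002  -1.    ] F [-0.  -1.   0.1] w 1.0 t 16.38
delta tool [ 1.2 -0.9 40.1]
turn tool [ 0.0023 -0.0023  0.004 ]
```

```bash
python3 - <<'E'
from h import *
import cv2
f=lambda i,x,y,w,h,s:cv2.resize(i[y:y+h,x:x+w],None,fx=s,fy=s,interpolation=cv2.INTER_CUBIC)
a=f(ctrl.get_image("scene"),205,130,160,120,5)
cv2.imwrite("pics/p.png",a[:,:,::-1])
E
```

```text
(no output)
```

View pics/p.png

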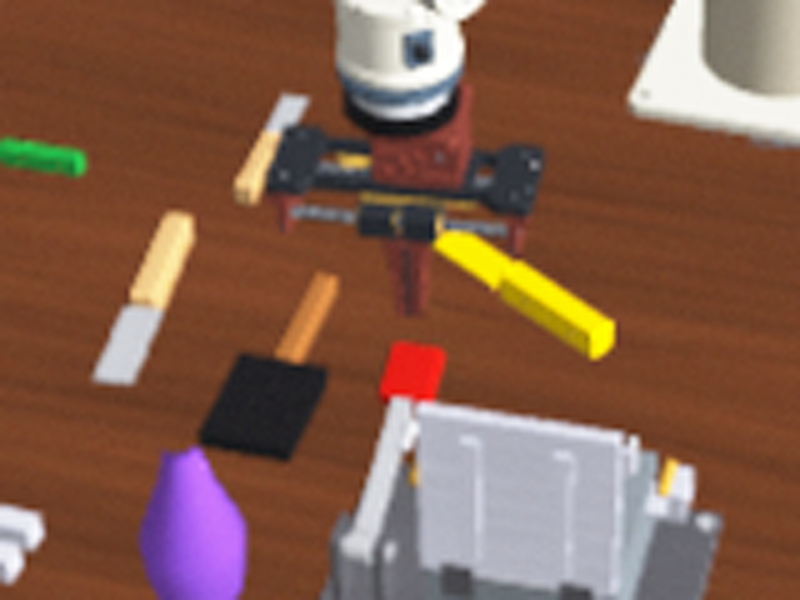

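The scraper lies flat at (145,300) and the shut fingers are above the red pad at (413,370). Pressing now.

```bash
python3 -m pendant '{"grip":[-1,-1,-1,-1,-1,-1,-1,-1,-1,-1,-1,-1],"linear":[[1,-1,20],[0,0,20],[0,0,8],[0,0,7],[0,0,7],[0,0,7],[0,0,7],[0,0,7],[0,0,7],[0,0,7],[0,0,5],[0,0,0]],"angular":[[0,0,0],[0,0,0],[0,0,0],[0,0,0],[0,0,0],[0,0,0],[0,0,0],[0,0,0],[0,0,0],[0,0,0],[0,0,0],[0,0,0]]}'
python3 -c "
from h import *
to(574,-132,41);print(ctrl.get_obs()['moment'])"
```

```text
t: 17.43
ee_pos: [572.8, -133.6, 51.2]
orientation: [3.133, 0.219, 0.001]
ft_force: [0.1, -0.1, 0.0]
width: 0.4
grasp_force: 0.0
ee [ 572.8 -133.6   51.2] yaw 0.1399 tilt z [ 8.0e-04 -1.2e-03 -1.0e+00] F [ 0.1 -0.1  0. ] w 0.4 t 17.43
delta tool [ 1.4 -1.4 10.2]
[-0.08996348  0.14319503  0.05265126]
```

```bash
python3 - <<'E'
from h import *
import cv2
a=ctrl.get_image("scene").astype(int);b=ctrl.get_image("top").astype(int)
for n,i,(x0,y0,x1,y1) in(("scene",a,(270,180,310,230)),("top",b,(335,160,365,200))):
    c=i[y0:y1,x0:x1];m=((c[...,0]>140)&(c[...,1]<70)&(c[...,2]<70));v,u=np.nonzero(m)
    print(n,m.sum(),(u.min()+x0,u.max()+x0,v.min()+y0,v.max()+y0) if m.any() else 0)
    print("\n".join("".join("#" if k else "." for k in r) for r in m))
E
python3 - <<'E'
from h import *
for n in("scene","top"):
    p=ctrl.camera_params(n);f=200/np.tan(np.radians(p["vfov"])/2)
    for X in([579,-132,100],[572,-132,43],[572.8,-133.6,51]):
        c=p["R"]@np.array(X)+p["t"];print(n,X,(p["cx"]+f*c[0]/c[2]).round(1),(p["cy"]+f*c[1]/c[2]).round(1))
E
```

```text
scene 32 (np.int64(282), np.int64(296), np.int64(180), np.int64(219))
..........................#.............
........................................
........................#...............
........................................
..........................#.............
........................................
........................................
........................................
........................................
........................................
........................................
........................................
........................................
........................................
........................................
........................................
........................................
........................................
........................................
........................................
........................................
........................................
........................................
........................................
........................................
.....
[... 1775 characters left out ...]
...........................
..............................
..............................
..............................
..............................
..............................
..............................
..............................
..............................
..............................
..............................
..............................
..............................
..............................
..............................
..............................
scene [579, -132, 100] 286.9 203.7
scene [572, -132, 43] 288.2 214.3
scene [572.8, -133.6, 51] 287.7 212.7
top [579, -132, 100] 350.0 176.8
top [572, -132, 43] 349.0 181.2
top [572.8, -133.6, 51] 349.7 180.7
```

```bash
python3 -m pendant '{"grip":[-1,-1,-1],"linear":[[0,0,4],[0,0,0],[0,0,0]],"angular":[[0,0,0],[0,0,0],[0,0,0]]}'
python3 -m pendant '{"grip":[-1,-1,-1],"linear":[[0,0,4],[0,0,0],[0,0,0]],"angular":[[0,0,0],[0,0,0],[0,0,0]]}'
python3 -m pendant '{"grip":[-1,-1,-1],"linear":[[0,0,3],[0,0,0],[0,0,0]],"angular":[[0,0,0],[0,0,0],[0,0,0]]}'
```

```text
t: 17.78
ee_pos: [573.3, -133.7, 48.3]
orientation: [3.132, 0.22, 0.003]
ft_force: [-0.7, 0.0, 0.1]
width: 0.5
grasp_force: 0.0
t: 18.03
ee_pos: [573.5, -133.9, 44.4]
orientation: [3.132, 0.22, 0.003]
ft_force: [0.7, -0.5, 0.6]
width: 0.5
grasp_force: 0.1
t: 18.28
ee_pos: [573.7, -133.9, 43.5]
orientation: [3.132, 0.22, 0.004]
ft_force: [-6.1, 1.9, 21.8]
width: 0.3
grasp_force: 10.9
```

At 43.5 the force is a hard 22 N, so the lever is on its stop, where the latched pad should be. I'll back off and check that it stays down.

```bash
python3 -m pendant '{"grip":[-1,-1,-1,-1,-1,-1,-1,-1,-1,-1,-1,-1],"linear":[[0,0,-3],[0,0,-10],[0,0,-30],[0,0,-40],[0,0,-40],[-40,0,0],[-40,0,0],[-40,0,0],[0,0,0],[0,0,0],[0,0,0],[0,0,0]],"angular":[[0,0,0],[0,0,0],[0,0,0],[0,0,0],[0,0,0],[0,0,0],[0,0,0],[0,0,0],[0,0,0],[0,0,0],[0,0,0],[0,0,0]]}'
python3 - <<'E'
from h import *
import cv2
from scipy import ndimage
I={n:ctrl.get_image(n) for n in("scene","top")};A={}
for n,(x0,y0,x1,y1) in dict(scene=(270,190,310,235),top=(330,165,370,205)).items():
    c=I[n][y0:y1,x0:x1].astype(int);m=(c[...,0]>130)&(c[...,1]<80)&(c[...,2]<80)
    l,k=ndimage.label(m);b=1+np.argmax(ndimage.sum(m,l,range(1,k+1)));v,u=np.nonzero(l==b)
    A[n]=(u.mean()+x0,v.mean()+y0);print(n,"pad",A[n],len(u))
def tri(p):
    a=ray("scene",*p["scene"]);b=ray("top",*p["top"]);k=np.linalg.lstsq(np.stack([a[1],-b[1]],1),b[0]-a[0],rcond=None)[0];return (a[0]+k[0]*a[1]+b[0]+k[1]*b[1])/2
print("pad",tri(A))
# glass: violet in top near mould; flat light top spot ignored
c=I["top"][125:185,285:345].astype(int);m=(c[...,2]-c[...,1]>70)&(c[...,0]-c[...,1]>30);m=ndimage.binary_fill_holes(m);v,u=np.nonzero(m)
print("glass px",len(u),u.min()+285,u.max()+285,v.min()+125,v.max()+125)
for z in(60,68):print(z,at("top",[((u.min()+u.max())/2+285,(v.min()+v.max())/2+125)],z))
p=at("top",[(u.min()+285-.5,(v.min()+v.max())/2+125),(u.max()+285.5,(v.min()+v.max())/2+125)],60);print("width at z60",np.linalg.norm(p[0]-p[1]))
E
```

```text
t: 19.28
ee_pos: [455.7, -150.7, 164.7]
orientation: [3.131, 0.22, 0.005]
ft_force: [-0.0, -1.0, -0.2]
width: 0.4
grasp_force: 0.0
scene pad (np.float64(284.725), np.float64(215.15)) 40
top pad (np.float64(348.68932038834953), np.float64(179.85436893203882)) 103
pad [ 578.43915106 -136.68676783   42.66024857]
glass px 402 301 322 142 165
60 [[659.9516907  -9.8179833]]
68 [[658.35925715 -10.2146062 ]]
width at z60 71.24102101669304
```

The pad triangulates at z ≈ 43, so it is latched. The glass is centred within a few mm, the scraper lies flat, and the arm is clear. Handing in.

```bash
python3 -c "
from workcell import ctrl
print(ctrl.close_job())"
```

```text
the job is handed in; nothing more can be done
None
```

I handed the job in at about 19 s: the cover is prised fully open, the scraper is flat on the bench, and the lever is latched (pad measured 43 mm above the bench). The glass is centred to about 5 mm; I inferred that it is raised from the latched lever and did not measure its height.

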